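# Seat the sample stage in its corner stop

## Robot

A 7-joint arm with a two-finger parallel gripper is mounted at the origin on the work surface. World frame = base frame: x ahead of the robot, y to its left, z up, the work surface at z = 0. Lengths are in m, angles in rad, forces in N, time in s.
With the tool pointing down it reaches from about 0.4 to 0.85 m from the base axis. Payload 4.5 kg.
Tool frame: the origin (TCP) lies on the mounting face of the last link; the fingertips stand 166 mm ahead of it and the grasp point (between the pads) lies 147 mm ahead of it; y points along the fingers, z is the direction in which the jaws open and shut, and the axes are right-handed (so a half turn about y gives the same grasp; the last joint's range is limited). The gripper opens to 88 mm and grips with 3 to 60 N. Pads are 18 mm wide; open, the fingers measure 123 mm over their backs; the gripper's body (75 mm by 187 mm) begins 45 mm behind the grasp point.
Start: joints at [-1.151, 0.689, -0.195, 1.565, 0.157, 0.902, -0.215], TCP at [0.235, 0.579, 0.405] pointing down, gripper open.
Joint ranges: [-3.01, 3.01], [-0.46, 2.08], [-1.47, 1.51], [0.13, 2.56], [-1, 4.14], [0.04, 2.09], [-2.66, 2.66]. Speed limits (rad/s): [2.57, 2.57, 3.14, 3.14, 3.14, 3.14, 3.14].

## Interface

Orientations are given as a unit quaternion [x, y, z, w].
In Python, from plant import r gives the robot as it stands.
- The arm moves only by the tool arm_command, never from a script. Its argument "deltas" is a list of rows, each an object of numbers: "dx", "dy", "dz": the shift along the tool's x, y, z each as a share of 1000 mm, from -1 to 1; "wx", "wy", "wz": the turn, a rotation vector about the tool's x, y, z each as a share of 45 degrees, from -1 to 1. In form: [{"dx": .., "dy": .., "dz": .., "wx": .., "wy": .., "wz": ..}, ...]. A call has exactly 5 rows; each row is the pose to reach, as a shift and turn from the pose commanded when the call began, along the tool's axes at that moment; what a row does not reach only later rows make up. A row lasts 1/10 s, in which the tool goes at most 50 mm and 8.59 degrees, less where a joint would pass 70% of its speed; a pose out of reach is approached as far as the arm can. A call with a number of a shift or a turn outside -1 to 1 is refused whole. A call with a gripper value outside its range is refused whole. "claw" is the opening, from -1 (shut) to 1 (fully open), set as the call begins (left out, the last holds). The fingers move at their own pace and stop on an object; "grip_force" is the grip in N (left out, the last holds). Time passes only in rows, so rows that repeat a pose let the fingers close, or fill a call up. It gives the time, the measured TCP pose, the force and the opening at its end, in the units of the state.
- r.get_state(): the state, without advancing time (a new reading comes with each control period).
- r.snapshot(name): name is "scene" or "top" or "wrist"; returns the picture (384x512x3 uint8, red, green, blue); there is no depth.
- r.get_calibration(name): a dict with "vertical_fov" (degrees; the focal length in pixels is half the picture's height over the tangent of half this angle, whatever the lens; pixels are square), "cx", "cy" (the principal point, pixels), "R" (3x3) and "t" (3): a world point X has camera coordinates R X + t. Camera axes: x right, y down, z forward; pixel columns grow to the right and rows downward; lengths in m; the calibration is good to about 2 mm. The wrist camera is an equidistant fisheye: a pixel r from the principal point sees the ray r / f radians off the axis. A picture is of the moment at which its call begins: read the wrist's pose just before it. get_calibration takes no time and is no camera call; for the wrist camera it gives the pose at the moment of the call.
- r.finish_job(): hands the job in, once; it reports no verdict.
The state is a dict: "clock": time; "q": joint angles; "qd": joint speeds; "joint_torque": joint torques, N m; "tool_pos": TCP position; "eef_rot": TCP orientation; "contact_force": force on the tool from outside, world axes, zero at the start; "moment": the same for the moment, N m; "opening": opening from 0.0 (shut) to 1.0 (fully open).
Only numpy, scipy, OpenCV 4.12 (cv2) and the standard library are available. Lean on these libraries where they do the work, as an engineer would, in place of code of your own. Each camera call takes 0.05 s, during which the arm holds its last target.

## Task

Without picking it up, push the black square sample stage along the table into the L-shaped aluminium corner stop, until two of its sides sit flat against both walls of the stop, then take the hand away. Slide it slowly, push only on the black base and do not touch the brass sample holder on top. Leave everything else on the table where it is.

Things in the scene. Friction and masses are not known exactly. Their poses are not given: they have to be found in the camera images.
- stage: loose sample stage, about 0.5 kg (it varies): square black base 90 x 90 mm, 26 mm high, too wide to grip, with a 64 x 64 mm, 8 mm thick aluminium plate centred on it and the brass sample holder on that (about 48 mm high in all). Origin at the centre of its underside; x and y axes parallel to its sides, z up. It stands on the table in front of the open side of the corner stop, 40 to 80 mm short of each wall and turned up to 20 degrees from it
- holder: round brass sample holder 38 mm across and 12 mm high (its two clips reach 14.5 mm) with a small green glass sample on it, fixed on the middle of the stage's plate, not to be touched; origin at the centre of its underside, 34 mm above the underside of the stage
- corner: L-shaped aluminium corner stop bolted to the table: two straight walls at right angles, 14 mm thick and 16 mm high, each 90 mm long on the inside. Origin at the inner corner, on the table, where the two inner faces meet; one inner face is the plane x = 0 and runs from the origin 90 mm along -y, the other is the plane y = 0 and runs 90 mm along -x; the stage belongs on the -x, -y side and sits at x = y = -45 mm when home. The inner corner points roughly away from the robot
- vial: small amber glass jar with a white cap, 28 mm across, 55 mm high, loose; origin at the centre of its underside
- tube: short open steel lens tube standing upright, 35 mm across, 40 mm high, loose; origin at the centre of its underside
- post: steel pedestal post, foot 40 mm across, 55 mm high, loose; origin at the centre of its underside
- dish: shallow white dish, 90 mm across, 14 mm high, loose; origin at the centre of its underside
- driver: screwdriver with an orange handle lying on the table, about 140 mm long, loose; origin near its middle, x axis along it
- lens: small blue cylinder (filter holder), 25 mm across, 20 mm high, loose, standing behind one wall of the corner stop; origin at the centre of its underside
- slides: small white box 50 x 30 x 30 mm, loose, standing behind the other wall of the corner stop; origin at the centre of its underside
There are look-alikes about, which are no part of the job. There is more than one size of the stage; the job needs the largest.

How it is judged:
By the outcome, as a careful person would: the job done as asked, in the order asked, and still so for the second after the job is handed in, with the robot touching nothing.
It also fails if it takes over 48 s, if anything falls off the work surface, if the arm or the gripper's body presses on something with over 40 N, if the wrist force passes 120 N, or if a joint passes its speed limit or range.

## Working session

There is one attempt and no reset: what is moved stays moved. The work goes in short steps, Python scripts to look and compute and a tool call to move; the robot and the scene stay as the last step left them, time stands still between calls to the robot, and variables do not carry over. Pictures are saved under pics/ and viewed, and the job is handed in when it is done.

Besides the shell and the picture viewer there is one more tool, called after ">>>" as name(argument=value, ...), one argument or row to a line, values as JSON. arm_command: Moves the arm, as the interface text tells. Shift numbers are shares of 1000 mm and turn numbers shares of 45 degrees, none past 1 either way. Its arguments: {"type":"object","properties":{"deltas":{"type":"array","items":{"type":"object","properties":{"dx":{"type":"number","minimum":-1,"maximum":1},"dy":{"type":"number","minimum":-1,"maximum":1},"dz":{"type":"number","minimum":-1,"maximum":1},"wx":{"type":"number","minimum":-1,"maximum":1},"wy":{"type":"number","minimum":-1,"maximum":1},"wz":{"type":"number","minimum":-1,"maximum":1}}}},"claw":{"type":"number"},"grip_force":{"type":"number"}},"required":["deltas"]}

```bash
ls; mkdir -p pics
python3 - <<'E'
from plant import r
import cv2
s=r.get_state(); print(s)
for n in ["scene","top"]:
    c=r.get_calibration(n); print(n,c)
    cv2.imwrite(f"pics/{n}0.png",cv2.resize(r.snapshot(n)[:,:,::-1],None,fx=1.5,fy=1.5,interpolation=cv2.INTER_CUBIC))
E
```

```text
pics
{'clock': 0.0, 'q': array([-1.15116138,  0.68998447, -0.19450872,  1.56633086,  0.15729934,
        0.90252218, -0.2151093 ]), 'qd': array([ 1.06190636e-03, -1.54709614e-03,  1.11620492e-03,  5.77557128e-04,
        5.00539451e-04,  1.87075490e-04, -9.12811384e-05]), 'joint_torque': array([ 7.65734535e-05, -5.27565050e+01, -1.26675267e+00, -1.53426987e+01,
       -5.26315137e-02,  6.61448896e-03,  1.69684099e-04]), 'tool_pos': array([0.23511291, 0.57873714, 0.40391284]), 'eef_rot': array([ 0.69464445, -0.13562127,  0.13546806, -0.69334289]), 'contact_force': array([-0.76923136, -0.35489447,  0.47069277]), 'moment': array([-0.0149578 , -0.03856919,  0.02016486]), 'opening': 1.0001929411117674}
scene {'vertical_fov': 48.54786576634486, 'cx': 253.47143203322423, 'cy': 192.84061225236945, 'R': array([[ 0.5435464 ,  0.8392107 , -0.01681403],
       [ 0.63810904, -0.42614339, -0.64126334],
       [-0.54532024,  0.33782719, -0.76713664]]), 't': array([-0.31026647, -0.33942449,  1.40477174])}
top {'vertical_fov': 54.387707199236516, 'cx': 254.32331765964736, 'cy': 198.17552775801187, 'R': array([[-0.00155057, -0.99993994, -0.01084973],
       [-0.99049434,  0.00302807, -0.13752014],
       [ 0.13754473,  0.01053336, -0.99043955]]), 't': array([0.02269395, 0.57383508, 0.93067787])}
```

View pics/scene0.png

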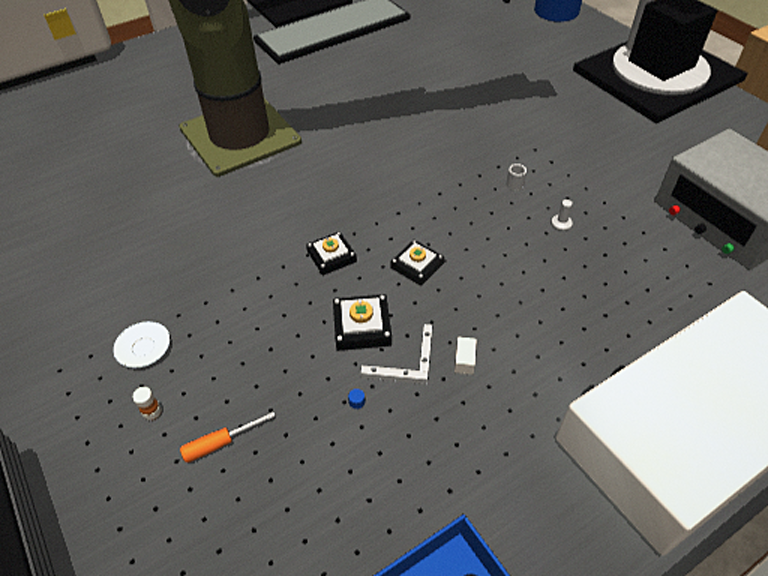

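View pics/top0.png

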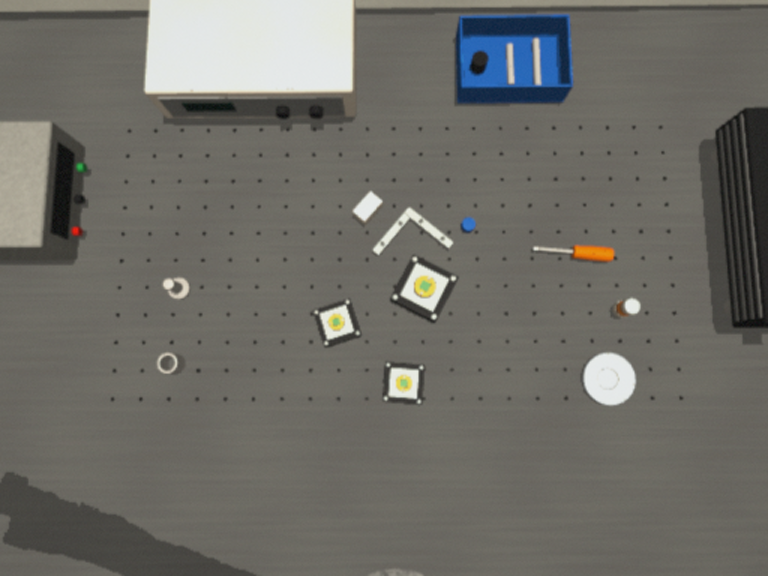

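The scene shows three stages. In the 1.5x top picture they are at (425,288), (337,323) and (404,383). The one at (425,288) is visibly the largest and stands in front of the stop's open side, with the stop's corner at (409,210). I'll confirm this with an enlarged crop.

Run:
```python
from plant import r
import cv2
im=r.snapshot("top")[:,:,::-1]; cv2.imwrite("pics/topraw.png",im)
c=im[130:280,200:325]; cv2.imwrite("pics/crop1.png",cv2.resize(c,None,fx=4,fy=4,interpolation=cv2.INTER_CUBIC))
im=r.snapshot("scene")[:,:,::-1]; cv2.imwrite("pics/sceneraw.png",im)
c=im[145:285,195:335]; cv2.imwrite("pics/crop2.png",cv2.resize(c,None,fx=4,fy=4,interpolation=cv2.INTER_CUBIC))
```

```text
(no output)
```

View pics/crop1.png

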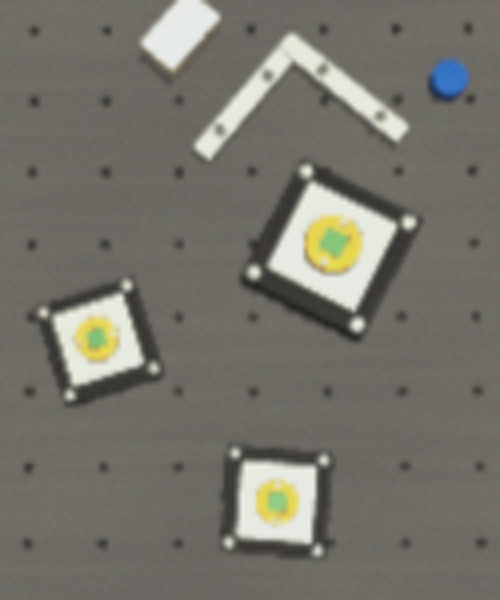

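View pics/crop2.png

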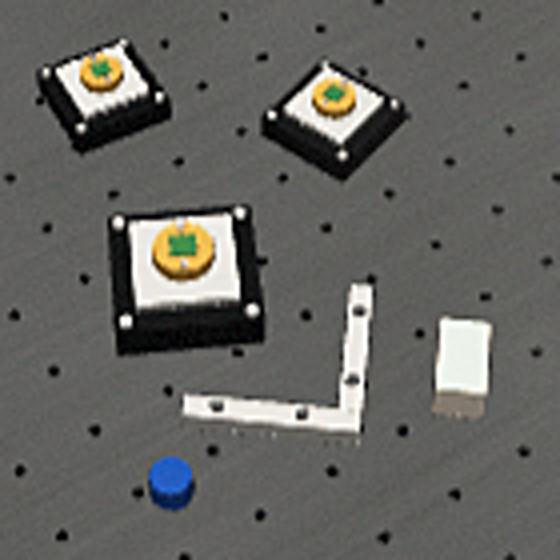

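```bash
cat > h.py <<'E'
import numpy as np, cv2
from plant import r
def f(c): return 192/np.tan(np.radians(c["vertical_fov"]/2))
def back(n,uv,z,c=None):
    c=c or r.get_calibration(n); uv=np.atleast_2d(uv).astype(float)
    d=np.c_[(uv[:,0]-c["cx"])/f(c),(uv[:,1]-c["cy"])/f(c),np.ones(len(uv))]@c["R"]
    o=-c["R"].T@c["t"]; return o+d*((z-o[2])/d[:,2])[:,None]
def proj(n,X,c=None):
    c=c or r.get_calibration(n); p=X@c["R"].T+c["t"]
    return np.c_[f(c)*p[:,0]/p[:,2]+c["cx"],f(c)*p[:,1]/p[:,2]+c["cy"]]
def kab(M,W):
    mc,wc=M.mean(0),W.mean(0); H=(M-mc).T@(W-wc)
    a=np.arctan2(H[0,1]-H[1,0],H[0,0]+H[1,1]); R=np.array([[np.cos(a),-np.sin(a)],[np.sin(a),np.cos(a)]])
    t=wc-R@mc; return a,t,(W-(M@R.T+t))
def polyfit(n,im,seed,z,npts,thr=150,k=8):
    """bright blob containing seed -> polygon corners in full px"""
    x,y=seed; x0,y0=int(x)-40,int(y)-40
    g=im[y0:y0+80,x0:x0+80].min(2); g=cv2.resize(g,None,fx=k,fy=k,interpolation=cv2.INTER_CUBIC)
    m=(g>thr).astype(np.uint8); nl,lab=cv2.connectedComponents(m)
    b=(lab==lab[int((y-y0+.5)*k),int((x-x0+.5)*k)]).astype(np.uint8)
    cs,_=cv2.findContours(b,cv2.RETR_EXTERNAL,cv2.CHAIN_APPROX_NONE); ct=max(cs,key=cv2.contourArea)
    for e in np.linspace(1,60,200):
        p=cv2.approxPolyDP(ct,e,True)
        if len(p)<=npts: break
    ct=ct[:,0].astype(float)
    # refine: line fit per edge, intersect
    p=p[:,0].astype(float); L=[]
    for i in range(len(p)):
        a,c=p[i],p[(i+1)%len(p)]; d=c-a; l=np.linalg.norm(d); d/=l
        s=(ct-a)@d; o=np.abs((ct-a)@[-d[1],d[0]]); q=ct[(s>.2*l)&(s<.8*l)&(o<8)]
        vx,vy,px,py=cv2.fitLine(q.astype(np.float32),cv2.DIST_HUBER,0,.01,.01).ravel(); L.append(np.cross([px,py,1],[px+vx,py+vy,1]))
    out=[]
    for i in range(len(p)):
        v=np.cross(L[i-1],L[i]); out.append(v[:2]/v[2])
    return (np.array(out)+.5)/k-.5+[x0,y0]
E
python3 - <<'E'
from h import *
for n,cs,ps,scr in [("top",(273,140.5),(283,177),[(306,172),(409,222),(358,326),(254,272)]),("scene",(279.5,248),(229.5,213),[(119,223),(240,213),(253,311),(125,321)])]:
    im=cv2.imread(f"pics/{n}raw.png")
    if n=="scene": cs=(195+200/4,145+410/4); ps=(195+150/4,145+290/4)
    else: cs=(200+250/4,130+105/4-1); ps=(200+300/4+12,130+285/4-5); ps=(200+365/4,130+230/4)
    print(n)
    for nm,seed,z,k in [("corner",cs,.016,6),("plate",ps,.034,4)]:
        try:
            p=polyfit(n,im,seed,z,k); W=back(n,p,z); print(nm,p.round(1).tolist()); print(W[:,:2].round(4).tolist()); print("len",np.linalg.norm(W-np.roll(W,-1,0),axis=1).round(4), "ctr",W.mean(0).round(4),"ang",np.degrees(np.arctan2(*(np.roll(W,-1,0)-W)[:,1::-1].T)).round(1))
        except Exception as e: print(nm,e)
    o=(200,130) if n=="top" else (195,145)
    s=(np.array(scr)+.5)/4-.5+o; W=back(n,s,.027); print("screws",W.round(4).tolist(),W.mean(0),np.linalg.norm(W-np.roll(W,-1,0),axis=1).round(4))
for nm,uv,z in [("lens",(449,78),.02),("slides",(181,30),.03)]:
    print(nm,back("top",(np.array(uv)+.5)/4-.5+(200,130),z))
E
```

```text
top
corner [[247.6, 166.1], [251.9, 169.5], [272.9, 144.5], [298.7, 165.0], [302.1, 161.0], [272.3, 137.2]]
[[0.6644, 0.0397], [0.6552, 0.028], [0.7242, -0.029], [0.6669, -0.098], [0.6779, -0.1073], [0.7445, -0.0275]]
len [0.0148 0.0895 0.0897 0.0144 0.104  0.1046] ctr [ 0.6888 -0.0323  0.016 ] ang [-128.1  -39.6 -129.7  -40.    50.2  140.1]
plate [[277.1, 174.8], [266.3, 196.2], [288.1, 207.4], [299.0, 185.6]]
[[0.6366, -0.0387], [0.5798, -0.0098], [0.5501, -0.0664], [0.6076, -0.0956]]
len [0.0637 0.0639 0.0644 0.0638] ctr [ 0.5935 -0.0526  0.034 ] ang [ 153.  -117.7  -27.    63. ]
screws [[0.644, -0.0365, 0.027], [0.6101, -0.1041, 0.027], [0.5412, -0.0695, 0.027], [0.5771, -0.0017, 0.027]] [ 0.59306581 -0.05293487  0.027     ] [0.0757 0.0771 0.0767 0.0754]
scene
corner [[281.3, 230.9], [278.5, 246.8], [240.7, 242.7], [240.3, 248.1], [284.4, 252.6], [284.4, 215.3]]
[[0.6913, 0.0013], [0.7242, -0.0298], [0.6661, -0.0971], [0.6783, -0.1056], [0.7446, -0.0276], [0.6577, 0.0347]]
len [0.0453 0.0889 0.0149 0.1025 0.1069 0.0473] ctr [ 0.6937 -0.0373  0.016 ] ang [ -43.4 -130.8  -35.1   49.6  144.4  -44.8]
plate [[251.9, 198.1], [227.3, 200.3], [228.0, 221.0], [254.8, 218.8]]
[[0.5799, -0.0099], [0.5521, -0.0646], [0.6076, -0.0955], [0.6375, -0.0388]]
len [0.0614 0.0635 0.0641 0.0644] ctr [ 0.5943 -0.0522  0.034 ] ang [-117.   -29.1   62.1  153.3]
screws [[0.543, -0.0682, 0.027], [0.5783, -0.0008, 0.027], [0.6461, -0.0357, 0.027], [0.6099, -0.1033, 0.027]] [ 0.594342   -0.05199945  0.027     ] [0.076  0.0762 0.0767 0.0755]
lens [[ 0.70961215 -0.13372836  0.02      ]]
slides [[0.74081183 0.04659111 0.03      ]]
```

Confirmed. The plate measures 64 mm and its screws are 76 mm apart, so this is the 90 mm stage. Both cameras agree on position to about 1 mm. The corner's inner sides measure 89.5 mm.

Next I'll work out the hand's yaw and the approach move.

```bash
cat >> h.py <<'E'
from scipy.spatial.transform import Rotation as Rn
C=np.array([.7242,-.0292]); TH=np.radians(-39.9)
CR=np.array([[np.cos(TH),-np.sin(TH)],[np.sin(TH),np.cos(TH)]])
def tocor(p): return (np.asarray(p)[:2]-C)@CR
def tow(p): return C+CR@np.asarray(p)
def info(s=None):
    s=s or r.get_state(); R=Rn.from_quat(s["eef_rot"]).as_matrix()
    print("t",round(s["clock"],2),"pos",s["tool_pos"].round(4),"cor mm",(tocor(s["tool_pos"])*1e3).round(1),"yaw_x",np.degrees(np.arctan2(R[1,0],R[0,0])).round(1),"tooly",R[:,1].round(3),"F",s["contact_force"].round(1),"open",round(float(s["opening"]),3),"q7",s["q"][6].round(2))
    return s,R
def plan(P,yaw):
    """delta from current pose to TCP P, tool-x yaw (deg), pointing down; prints share units"""
    s,R=info(); x=np.array([np.cos(np.radians(yaw)),np.sin(np.radians(yaw)),0]); y=np.array([0,0,-1.]); T=np.c_[x,y,np.cross(x,y)]
    d=R.T@(np.asarray(P)-s["tool_pos"]); w=Rn.from_matrix(R.T@T).as_rotvec(degrees=True)
    print("shift",d.round(4),"turn share",(w/45).round(4),"deg",w.round(1))
E
python3 - <<'E'
from h import *
c=np.array([.5938,-.0525]); a=np.radians(62.9); ys=np.array([np.cos(a),np.sin(a)])
print(tocor(c)); p=c-.075*ys; print(p)
for n in (0,180): plan([*p,.28],62.9+n)
o=np.array((200,130))
for uv in [(97,340),(277,500)]: print(back("top",(np.array(uv)+.5)/4-.5+o,.03), tocor(back("top",(np.array(uv)+.5)/4-.5+o,.03)[0]))
E
```

```text
[-0.08509256 -0.10151998]
[ 0.55963413 -0.11926596]
t 0.2 pos [0.2351 0.5789 0.4042] cor mm [-765.2  152.8] yaw_x -22.1 tooly [-0.    -0.001 -1.   ] F [-1.3  0.1  0. ] open 0.998 q7 -0.22
shift [ 0.5633  0.1249 -0.5246] turn share [ 1.2000e-03 -1.8889e+00 -9.0000e-04] deg [  0.1 -85.   -0. ]
t 0.2 pos [0.2351 0.5789 0.4042] cor mm [-765.2  152.8] yaw_x -22.1 tooly [-0.    -0.001 -1.   ] F [-1.3  0.1  0. ] open 0.998 q7 -0.22
shift [ 0.5633  0.1249 -0.5246] turn share [1.0000e-03 2.1111e+00 1.2000e-03] deg [ 0.  95.   0.1]
[[0.53214541 0.10101063 0.03      ]] [-0.23086115 -0.02330029]
[[ 0.42875481 -0.01567132  0.03      ]] [-0.23533323 -0.17913448]
```

>>> arm_command(
  deltas=[
    {"dx": 0.025, "dz": -0.023, "wy": 0.12},
    {"dx": 0.06, "dz": -0.056, "wy": 0.28},
    {"dx": 0.096, "dz": -0.09, "wy": 0.45},
    {"dx": 0.132, "dz": -0.123, "wy": 0.62},
    {"dx": 0.168, "dz": -0.157, "wy": 0.8},
  ],
  claw=-0.09,
  grip_force=20,
)

```text
invalid input at $.deltas[0]: expected keys dx, dy, dz, wx, wy, wz
```

```bash
python3 -c "
from h import *
plan([.5596,-.1193,.3],-117.1)"
```

```text
t 0.2 pos [0.2351 0.5789 0.4042] cor mm [-765.2  152.8] yaw_x -22.1 tooly [-0.    -0.001 -1.   ] F [-1.3  0.1  0. ] open 0.998 q7 -0.22
shift [ 0.5633  0.1049 -0.5247] turn share [1.0000e-03 2.1111e+00 1.2000e-03] deg [ 0.  95.   0.1]
```

>>> arm_command(
  deltas=[
    {"dx": 0.025, "dy": 0, "dz": -0.023, "wx": 0, "wy": 0.12, "wz": 0},
    {"dx": 0.06, "dy": 0, "dz": -0.056, "wx": 0, "wy": 0.28, "wz": 0},
    {"dx": 0.096, "dy": 0, "dz": -0.09, "wx": 0, "wy": 0.45, "wz": 0},
    {"dx": 0.132, "dy": 0, "dz": -0.123, "wx": 0, "wy": 0.62, "wz": 0},
    {"dx": 0.168, "dy": 0, "dz": -0.157, "wx": 0, "wy": 0.8, "wz": 0},
  ],
  claw=-0.09,
  grip_force=20,
)

```text
clock: 0.7
tool_pos: [0.3323, 0.3686, 0.4048]
eef_rot: [-0.617, 0.345, -0.345, 0.617]
contact_force: [1.0, -0.3, -0.3]
opening: 0.568
```

```bash
python3 -c "
from h import *
plan([.5596,-.1193,.3],-117.1)"
```

```text
t 0.7 pos [0.3323 0.3686 0.4048] cor mm [-555.9   53.8] yaw_x -58.4 tooly [ 0.  0. -1.] F [ 1.  -0.3 -0.3] open 0.568 q7 -0.41
shift [ 0.5347  0.1047 -0.062 ] turn share [-5.0000e-04  1.3042e+00 -5.0000e-04] deg [-0.  58.7 -0. ]
```

>>> arm_command(
  deltas=[
    {"dx": 0.045, "dy": 0, "dz": -0.005, "wx": 0, "wy": 0.17, "wz": 0},
    {"dx": 0.09, "dy": 0.01, "dz": -0.01, "wx": 0, "wy": 0.34, "wz": 0},
    {"dx": 0.135, "dy": 0.02, "dz": -0.015, "wx": 0, "wy": 0.51, "wz": 0},
    {"dx": 0.18, "dy": 0.03, "dz": -0.02, "wx": 0, "wy": 0.68, "wz": 0},
    {"dx": 0.225, "dy": 0.04, "dz": -0.025, "wx": 0, "wy": 0.85, "wz": 0},
  ],
)

```text
clock: 1.2
tool_pos: [0.43, 0.1647, 0.3645]
eef_rot: [0.47, -0.528, 0.528, -0.47]
contact_force: [0.6, 0.1, 0.5]
opening: 0.455
```

```bash
python3 -c "
from h import *
plan([.5596,-.1193,.3],-117.1)"
```

```text
t 1.2 pos [0.43   0.1647 0.3645] cor mm [-350.1  -40. ] yaw_x -96.6 tooly [ 0.001  0.    -1.   ] F [0.6 0.1 0.5] open 0.455 q7 -0.46
shift [0.2671 0.0645 0.1615] turn share [-0.0006  0.4548 -0.0006] deg [-0.  20.5 -0. ]
```

>>> arm_command(
  deltas=[
    {"dx": 0.034, "dy": 0.01, "dz": 0.02, "wx": 0, "wy": 0.1, "wz": 0},
    {"dx": 0.068, "dy": 0.02, "dz": 0.041, "wx": 0, "wy": 0.2, "wz": 0},
    {"dx": 0.102, "dy": 0.03, "dz": 0.062, "wx": 0, "wy": 0.3, "wz": 0},
    {"dx": 0.136, "dy": 0.04, "dz": 0.082, "wx": 0, "wy": 0.38, "wz": 0},
    {"dx": 0.17, "dy": 0.05, "dz": 0.103, "wx": 0, "wy": 0.455, "wz": 0},
  ],
)

```text
clock: 1.7
tool_pos: [0.5135, -0.0156, 0.3142]
eef_rot: [-0.37, 0.603, -0.603, 0.37]
contact_force: [0.3, 0.2, 0.5]
opening: 0.456
```

```bash
python3 -c "
from h import *
plan([.5596,-.1193,.2],-117.1)"
```

```text
t 1.7 pos [ 0.5135 -0.0156  0.3142] cor mm [-170.4 -124.8] yaw_x -117.0 tooly [-0.  0. -1.] F [0.3 0.2 0.5] open 0.456 q7 -0.35
shift [0.0715 0.1142 0.0881] turn share [ 0.0003  0.0032 -0.0004] deg [ 0.   0.1 -0. ]
```

>>> arm_command(
  deltas=[
    {"dx": 0.024, "dy": 0.0, "dz": 0.03, "wx": 0, "wy": 0, "wz": 0},
    {"dx": 0.048, "dy": 0.01, "dz": 0.06, "wx": 0, "wy": 0, "wz": 0},
    {"dx": 0.0715, "dy": 0.03, "dz": 0.088, "wx": 0, "wy": 0.003, "wz": 0},
    {"dx": 0.0715, "dy": 0.06, "dz": 0.088, "wx": 0, "wy": 0.003, "wz": 0},
    {"dx": 0.0715, "dy": 0.085, "dz": 0.088, "wx": 0, "wy": 0.003, "wz": 0},
  ],
)

```text
clock: 2.2
tool_pos: [0.5594, -0.1194, 0.2284]
eef_rot: [0.369, -0.603, 0.604, -0.369]
contact_force: [0.4, 0.9, -0.0]
opening: 0.454
```

Run:
```python
from h import *
plan([.5596,-.1193,.175],-117.1)
im=r.snapshot("top")[:,:,::-1]; cv2.imwrite("pics/t1.png",cv2.resize(im[110:270,190:350],None,fx=4,fy=4,interpolation=cv2.INTER_CUBIC))
im=r.snapshot("wrist")[:,:,::-1]; cv2.imwrite("pics/w1.png",cv2.resize(im,None,fx=1.5,fy=1.5))
```

```text
t 2.2 pos [ 0.5594 -0.1194  0.2284] cor mm [ -68.6 -174.9] yaw_x -117.1 tooly [ 0.    -0.001 -1.   ] F [ 0.4  0.9 -0. ] open 0.454 q7 -0.2
shift [-0.0002  0.0534  0.0002] turn share [-0.0009 -0.0004  0.0003] deg [-0. -0.  0.]
```

View pics/t1.png

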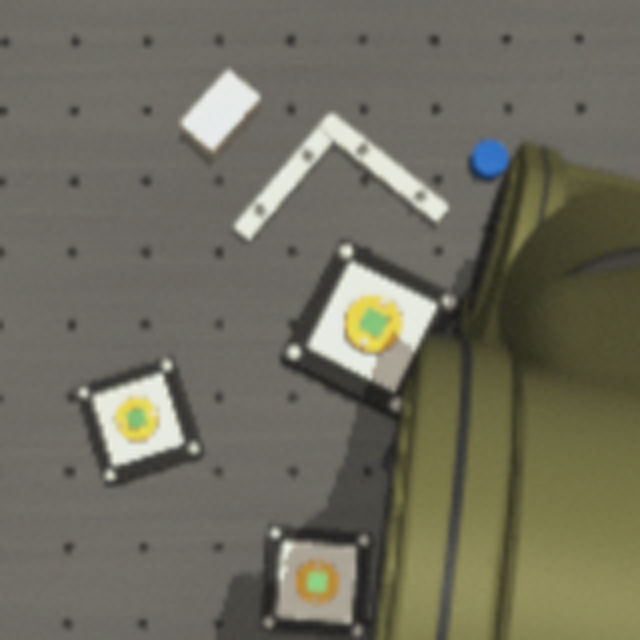

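View pics/w1.png

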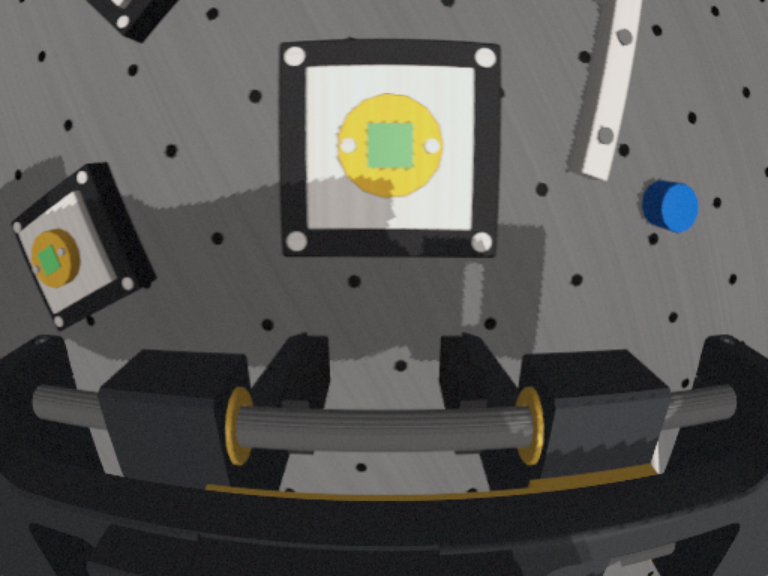

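The wrist picture shows the hand square to the stage's near side. The fingers are at (305,345) and (465,345), and the stage is centred at about x=390. In the top picture the neighbours are clear of the hand. I'll descend and close the gap.

>>> arm_command(
  deltas=[
    {"dx": 0, "dy": 0.015, "dz": 0, "wx": 0, "wy": 0, "wz": 0},
    {"dx": 0, "dy": 0.03, "dz": 0, "wx": 0, "wy": 0, "wz": 0},
    {"dx": 0, "dy": 0.043, "dz": 0, "wx": 0, "wy": 0, "wz": 0},
    {"dx": 0, "dy": 0.051, "dz": 0, "wx": 0, "wy": 0, "wz": 0},
    {"dx": 0, "dy": 0.053, "dz": 0, "wx": 0, "wy": 0, "wz": 0},
  ],
)

```text
clock: 2.8
tool_pos: [0.5589, -0.1175, 0.1757]
eef_rot: [-0.37, 0.603, -0.602, 0.369]
contact_force: [0.5, -0.4, 0.2]
opening: 0.453
```

>>> arm_command(
  deltas=[
    {"dx": -0.004, "dy": 0, "dz": 0, "wx": 0, "wy": 0, "wz": 0},
    {"dx": -0.008, "dy": 0, "dz": 0, "wx": 0, "wy": 0, "wz": 0},
    {"dx": -0.012, "dy": 0, "dz": 0, "wx": 0, "wy": 0, "wz": 0},
    {"dx": -0.015, "dy": 0, "dz": 0, "wx": 0, "wy": 0, "wz": 0},
    {"dx": -0.017, "dy": 0, "dz": 0, "wx": 0, "wy": 0, "wz": 0},
  ],
)

```text
clock: 3.3
tool_pos: [0.5673, -0.102, 0.177]
eef_rot: [0.37, -0.603, 0.603, -0.37]
contact_force: [-0.4, 0.9, -0.1]
opening: 0.451
```

Run:
```python
from h import *
info()
im=r.snapshot("wrist")[:,:,::-1]; cv2.imwrite("pics/w2.png",cv2.resize(im,None,fx=1.5,fy=1.5))
```

```text
t 3.3 pos [ 0.5673 -0.102   0.177 ] cor mm [ -73.7 -156.5] yaw_x -116.9 tooly [ 0.001  0.    -1.   ] F [-0.4  0.9 -0.1] open 0.451 q7 -0.22
```

View pics/w2.png

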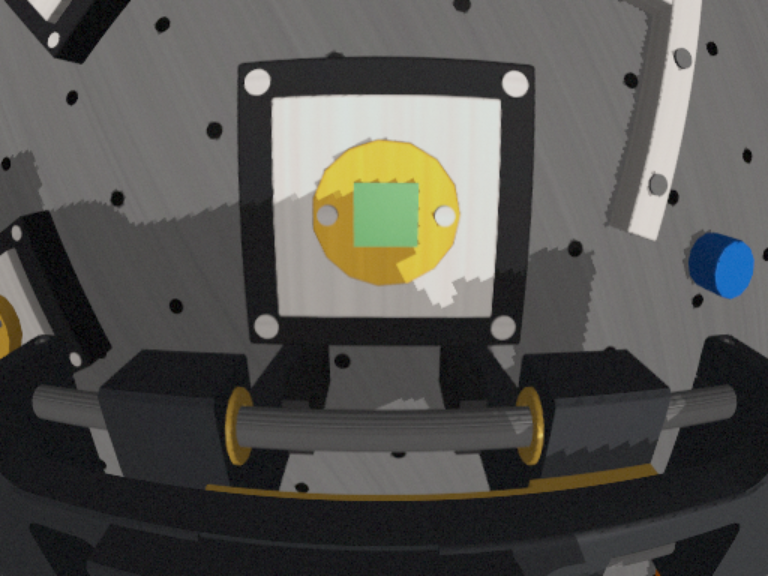

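```bash
cat >> h.py <<'E'
def chain(W,off=.054,flip=True,cur=None):
    """W: list of (stage cx,cy corner frame m, push dir deg in corner frame); prints tool-frame deltas between successive hand poses"""
    s=r.get_state(); R=Rn.from_quat(s["eef_rot"]).as_matrix()
    yaw=np.degrees(np.arctan2(R[1,0],R[0,0])); P=s["tool_pos"][:2]
    for cx,cy,d in W:
        a=np.radians(d); h=tow(np.array([cx,cy])-off*np.array([np.cos(a),np.sin(a)]))
        y2=d+np.degrees(TH)+(180 if flip else 0); dy=(y2-yaw+180)%360-180
        x=np.array([np.cos(np.radians(yaw)),np.sin(np.radians(yaw))]); z=np.array([-x[1],x[0]])*-1
        # z=x cross y(tool,down)
        z=np.cross([*x,0],[0,0,-1])[:2]
        print("hand",(tocor(h)*1e3).round(1),"dx %.4f dz %.4f wy %.3f"%((h-P)@x,(h-P)@z,-dy/45))
        P,yaw=h,y2
E
python3 - <<'E'
from h import *
info()
chain([(-.0851,-.0995,102.5),(-.085,-.0895,100),(-.085,-.0795,97),(-.085,-.0695,94),(-.085,-.0605,91),(-.085,-.053,90),(-.085,-.047,90)])
E
```

```text
t 3.35 pos [ 0.5673 -0.1018  0.1769] cor mm [ -73.8 -156.3] yaw_x -116.9 tooly [ 0.001  0.    -1.   ] F [0.7 0.8 0.4] open 0.459 q7 -0.22
hand [ -73.4 -152.2] dx -0.0039 dz 0.0013 wy 0.011
hand [ -75.6 -142.7] dx -0.0098 dz -0.0001 wy 0.056
hand [ -78.4 -133.1] dx -0.0099 dz -0.0011 wy 0.067
hand [ -81.2 -123.4] dx -0.0100 dz -0.0016 wy 0.067
hand [ -84.1 -114.5] dx -0.0091 dz -0.0022 wy 0.067
hand [ -85. -107.] dx -0.0075 dz -0.0008 wy 0.022
hand [ -85. -101.] dx -0.0060 dz 0.0000 wy -0.000
```

>>> arm_command(
  deltas=[
    {"dx": -0.001, "dy": 0, "dz": 0, "wx": 0, "wy": 0, "wz": 0},
    {"dx": -0.002, "dy": 0, "dz": 0, "wx": 0, "wy": 0, "wz": 0},
    {"dx": -0.0035, "dy": 0, "dz": 0, "wx": 0, "wy": 0, "wz": 0},
    {"dx": -0.0045, "dy": 0, "dz": 0, "wx": 0, "wy": 0.005, "wz": 0},
    {"dx": -0.006, "dy": 0, "dz": 0, "wx": 0, "wy": 0.011, "wz": 0},
  ],
)

```text
clock: 3.85
tool_pos: [0.5691, -0.0981, 0.1768]
eef_rot: [0.367, -0.605, 0.605, -0.366]
contact_force: [-2.2, -3.8, 2.7]
opening: 0.453
```

>>> arm_command(
  deltas=[
    {"dx": -0.002, "dy": 0, "dz": 0, "wx": 0, "wy": 0.011, "wz": 0},
    {"dx": -0.004, "dy": 0, "dz": 0, "wx": 0, "wy": 0.022, "wz": 0},
    {"dx": -0.006, "dy": 0, "dz": 0, "wx": 0, "wy": 0.033, "wz": 0},
    {"dx": -0.008, "dy": 0, "dz": 0, "wx": 0, "wy": 0.044, "wz": 0},
    {"dx": -0.0098, "dy": 0, "dz": 0, "wx": 0, "wy": 0.056, "wz": 0},
  ],
)

```text
clock: 4.35
tool_pos: [0.5741, -0.0882, 0.1767]
eef_rot: [-0.354, 0.613, -0.612, 0.353]
contact_force: [-3.9, -3.0, 3.5]
opening: 0.455
```

Run:
```python
from h import *
info()
im=r.snapshot("wrist")[:,:,::-1]; cv2.imwrite("pics/w3.png",cv2.resize(im,None,fx=1.5,fy=1.5))
```

```text
t 4.35 pos [ 0.5741 -0.0882  0.1767] cor mm [ -77.3 -141.5] yaw_x -120.0 tooly [-0.  0. -1.] F [-3.9 -3.   3.5] open 0.455 q7 -0.26
```

View pics/w3.png

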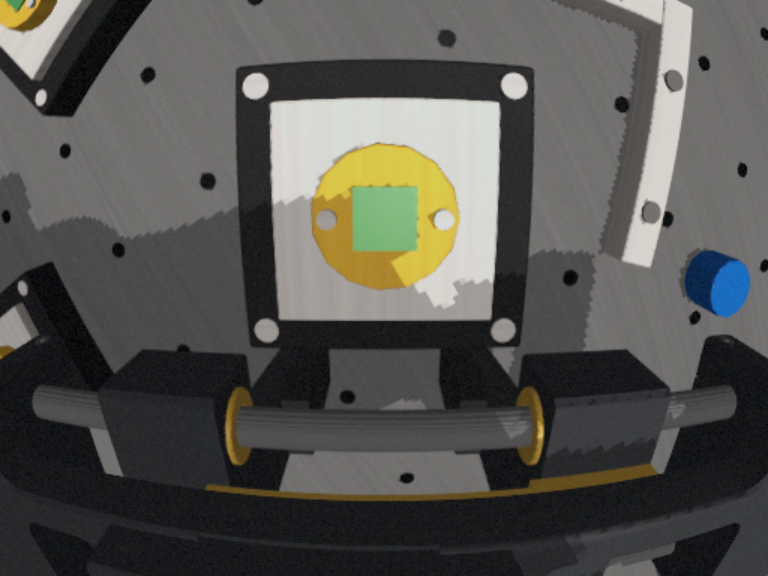

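The picture shows the stage flush on both fingers and moving with the hand, its near edge level at y≈347. I'll carry on with the push.

>>> arm_command(
  deltas=[
    {"dx": -0.002, "dy": 0, "dz": -0.0002, "wx": 0, "wy": 0.013, "wz": 0},
    {"dx": -0.004, "dy": 0, "dz": -0.0004, "wx": 0, "wy": 0.026, "wz": 0},
    {"dx": -0.006, "dy": 0, "dz": -0.0006, "wx": 0, "wy": 0.039, "wz": 0},
    {"dx": -0.008, "dy": 0, "dz": -0.0008, "wx": 0, "wy": 0.052, "wz": 0},
    {"dx": -0.01, "dy": 0, "dz": -0.001, "wx": 0, "wy": 0.065, "wz": 0},
  ],
)

```text
clock: 4.9
tool_pos: [0.5784, -0.079, 0.1766]
eef_rot: [-0.338, 0.621, -0.621, 0.338]
contact_force: [-3.0, -3.1, 1.0]
opening: 0.455
```

>>> arm_command(
  deltas=[
    {"dx": -0.002, "dy": 0, "dz": -0.0003, "wx": 0, "wy": 0.013, "wz": 0},
    {"dx": -0.004, "dy": 0, "dz": -0.0006, "wx": 0, "wy": 0.026, "wz": 0},
    {"dx": -0.006, "dy": 0, "dz": -0.0009, "wx": 0, "wy": 0.039, "wz": 0},
    {"dx": -0.008, "dy": 0, "dz": -0.0012, "wx": 0, "wy": 0.052, "wz": 0},
    {"dx": -0.01, "dy": 0, "dz": -0.0015, "wx": 0, "wy": 0.065, "wz": 0},
  ],
)

```text
clock: 5.4
tool_pos: [0.5826, -0.0698, 0.1766]
eef_rot: [-0.322, 0.63, -0.63, 0.322]
contact_force: [-2.3, -2.1, 0.7]
opening: 0.459
```

Run:
```python
from h import *
info()
chain([(-.085,-.0605,91),(-.085,-.053,90),(-.085,-.047,90)])
```

```text
t 5.4 pos [ 0.5826 -0.0698  0.1766] cor mm [ -82.6 -122. ] yaw_x -125.9 tooly [ 0.  0. -1.] F [-2.3 -2.1  0.7] open 0.459 q7 -0.35
hand [ -84.1 -114.5] dx -0.0076 dz -0.0009 wy 0.067
hand [ -85. -107.] dx -0.0075 dz -0.0008 wy 0.022
hand [ -85. -101.] dx -0.0060 dz 0.0000 wy -0.000
```

>>> arm_command(
  deltas=[
    {"dx": -0.0018, "dy": 0, "dz": -0.0002, "wx": 0, "wy": 0.015, "wz": 0},
    {"dx": -0.0036, "dy": 0, "dz": -0.0004, "wx": 0, "wy": 0.03, "wz": 0},
    {"dx": -0.0054, "dy": 0, "dz": -0.0006, "wx": 0, "wy": 0.045, "wz": 0},
    {"dx": -0.0072, "dy": 0, "dz": -0.0008, "wx": 0, "wy": 0.06, "wz": 0},
    {"dx": -0.009, "dy": 0, "dz": -0.001, "wx": 0, "wy": 0.075, "wz": 0},
  ],
)

```text
clock: 5.9
tool_pos: [0.587, -0.062, 0.1766]
eef_rot: [-0.303, 0.639, -0.639, 0.303]
contact_force: [-1.2, -1.7, 1.0]
opening: 0.456
```

Run:
```python
from h import *
info()
chain([(-.085,-.055,90),(-.085,-.047,90)])
im=r.snapshot("wrist")[:,:,::-1]; cv2.imwrite("pics/w4.png",cv2.resize(im,None,fx=1.5,fy=1.5))
im=r.snapshot("scene")[:,:,::-1]; cv2.imwrite("pics/s4.png",cv2.resize(im[145:285,195:335],None,fx=4,fy=4,interpolation=cv2.INTER_CUBIC))
```

```text
t 5.9 pos [ 0.587  -0.062   0.1766] cor mm [ -84.2 -113.2] yaw_x -129.3 tooly [-0.  0. -1.] F [-1.2 -1.7  1. ] open 0.456 q7 -0.39
hand [ -85. -109.] dx -0.0042 dz -0.0007 wy 0.014
hand [ -85. -101.] dx -0.0080 dz 0.0000 wy -0.000
```

View pics/w4.png

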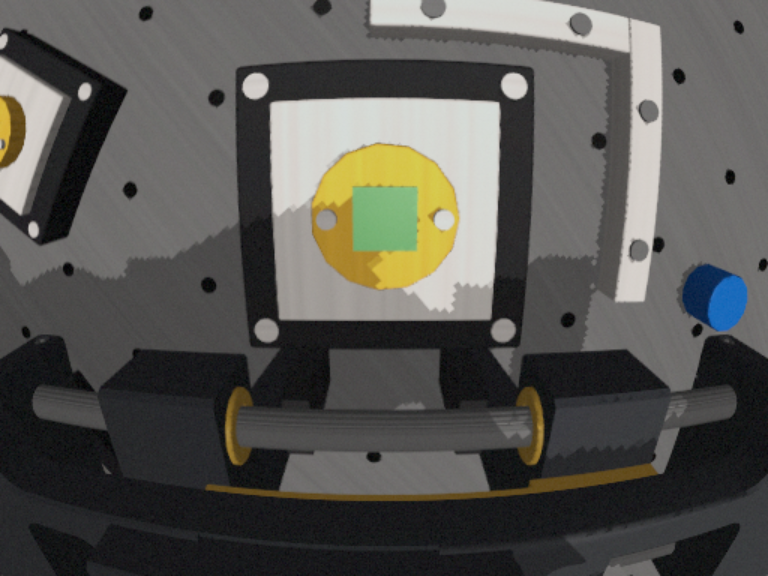

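View pics/s4.png

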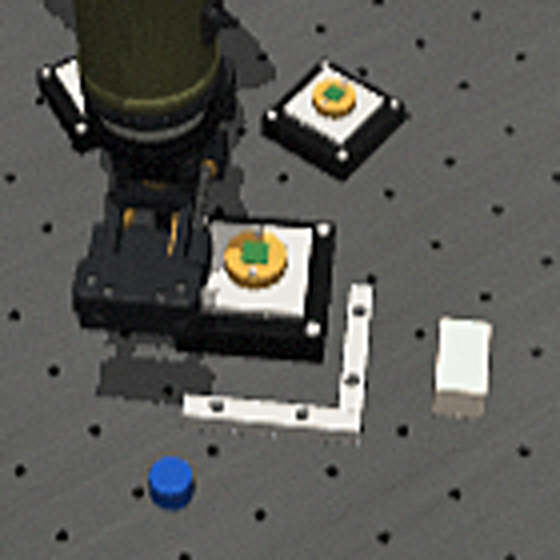

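>>> arm_command(
  deltas=[
    {"dx": -0.0016, "dy": 0, "dz": -0.0001, "wx": 0, "wy": 0.004, "wz": 0},
    {"dx": -0.0032, "dy": 0, "dz": -0.0002, "wx": 0, "wy": 0.008, "wz": 0},
    {"dx": -0.0048, "dy": 0, "dz": -0.0004, "wx": 0, "wy": 0.012, "wz": 0},
    {"dx": -0.0064, "dy": 0, "dz": -0.0005, "wx": 0, "wy": 0.014, "wz": 0},
    {"dx": -0.008, "dy": 0, "dz": -0.0006, "wx": 0, "wy": 0.014, "wz": 0},
  ],
)

```text
clock: 6.5
tool_pos: [0.5917, -0.0556, 0.1767]
eef_rot: [0.3, -0.64, 0.64, -0.3]
contact_force: [-0.8, -1.6, -1.3]
opening: 0.456
```

>>> arm_command(
  deltas=[
    {"dx": -0.001, "dy": 0, "dz": 0, "wx": 0, "wy": 0, "wz": 0},
    {"dx": -0.0018, "dy": 0, "dz": 0, "wx": 0, "wy": 0, "wz": 0},
    {"dx": -0.0026, "dy": 0, "dz": 0, "wx": 0, "wy": 0, "wz": 0},
    {"dx": -0.0034, "dy": 0, "dz": 0, "wx": 0, "wy": 0, "wz": 0},
    {"dx": -0.004, "dy": 0, "dz": 0, "wx": 0, "wy": 0, "wz": 0},
  ],
)

```text
clock: 7.0
tool_pos: [0.5941, -0.0525, 0.1767]
eef_rot: [-0.3, 0.64, -0.64, 0.3]
contact_force: [-1.3, -1.8, -1.5]
opening: 0.455
```

Run:
```python
from h import *
s,_=info(); print((s["contact_force"][:2]@CR).round(1))
im=r.snapshot("wrist")[:,:,::-1]; cv2.imwrite("pics/w5.png",cv2.resize(im[:200],None,fx=1.5,fy=1.5))
```

```text
t 7.0 pos [ 0.5941 -0.0525  0.1767] cor mm [ -84.9 -101.4] yaw_x -129.8 tooly [-0.  0. -1.] F [-1.3 -1.8 -1.5] open 0.455 q7 -0.41
[ 0.2 -2.2]
```

View pics/w5.png

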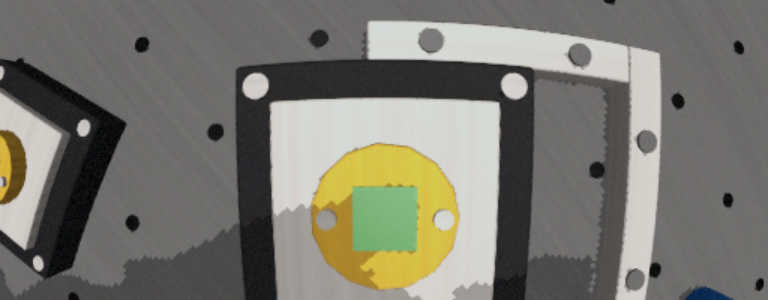

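>>> arm_command(
  deltas=[
    {"dx": -0.0005, "dy": 0, "dz": 0, "wx": 0, "wy": 0, "wz": 0},
    {"dx": -0.001, "dy": 0, "dz": 0, "wx": 0, "wy": 0, "wz": 0},
    {"dx": -0.0015, "dy": 0, "dz": 0, "wx": 0, "wy": 0, "wz": 0},
    {"dx": -0.002, "dy": 0, "dz": 0, "wx": 0, "wy": 0, "wz": 0},
    {"dx": -0.002, "dy": 0, "dz": 0, "wx": 0, "wy": 0, "wz": 0},
  ],
)

```text
clock: 7.55
tool_pos: [0.5951, -0.0514, 0.1767]
eef_rot: [0.3, -0.64, 0.64, -0.299]
contact_force: [-3.0, -1.8, -0.5]
opening: 0.455
```

>>> arm_command(
  deltas=[
    {"dx": -0.0005, "dy": 0, "dz": 0, "wx": 0, "wy": 0, "wz": 0},
    {"dx": -0.001, "dy": 0, "dz": 0, "wx": 0, "wy": 0, "wz": 0},
    {"dx": -0.001, "dy": 0, "dz": 0, "wx": 0, "wy": 0, "wz": 0},
    {"dx": -0.001, "dy": 0, "dz": 0, "wx": 0, "wy": 0, "wz": 0},
    {"dx": -0.001, "dy": 0, "dz": 0, "wx": 0, "wy": 0, "wz": 0},
  ],
)

```text
clock: 8.05
tool_pos: [0.5952, -0.0512, 0.1767]
eef_rot: [0.3, -0.64, 0.641, -0.299]
contact_force: [-3.5, -3.7, 1.2]
opening: 0.458
```

Run:
```python
from h import *
s,_=info(); print((s["contact_force"][:2]@CR).round(1))
```

```text
t 8.05 pos [ 0.5952 -0.0512  0.1767] cor mm [-84.8 -99.6] yaw_x -129.9 tooly [-0.002 -0.001 -1.   ] F [-3.5 -3.7  1.2] open 0.458 q7 -0.42
[-0.3 -5.1]
```

>>> arm_command(
  deltas=[
    {"dx": -0.0005, "dy": 0, "dz": 0, "wx": 0, "wy": 0, "wz": 0},
    {"dx": -0.001, "dy": 0, "dz": 0, "wx": 0, "wy": 0, "wz": 0},
    {"dx": -0.0015, "dy": 0, "dz": 0, "wx": 0, "wy": 0, "wz": 0},
    {"dx": -0.0015, "dy": 0, "dz": 0, "wx": 0, "wy": 0, "wz": 0},
    {"dx": -0.0015, "dy": 0, "dz": 0, "wx": 0, "wy": 0, "wz": 0},
  ],
)

```text
clock: 8.55
tool_pos: [0.5955, -0.051, 0.1767]
eef_rot: [0.301, -0.64, 0.641, -0.298]
contact_force: [-6.8, -5.3, 2.3]
opening: 0.454
```

Run:
```python
from h import *
s,_=info(); print((s["contact_force"][:2]@CR).round(1))
im=r.snapshot("wrist")[:,:,::-1]; cv2.imwrite("pics/w6.png",cv2.resize(im[:200,100:480],None,fx=2,fy=2,interpolation=cv2.INTER_CUBIC))
```

```text
t 8.55 pos [ 0.5955 -0.051   0.1767] cor mm [-84.7 -99.3] yaw_x -129.9 tooly [-0.004 -0.002 -1.   ] F [-6.8 -5.3  2.3] open 0.454 q7 -0.42
[-1.8 -8.5]
```

View pics/w6.png

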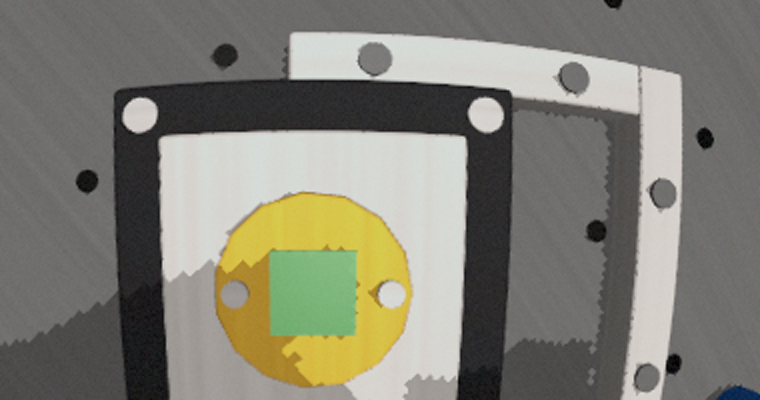

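The far edge now meets the wall along its length, and the reaction force has risen to 8.5 N with the hand stalled. So the y wall is reached. I'll back off, lift and go round to the stage's -x side.

>>> arm_command(
  deltas=[
    {"dx": 0.005, "dy": 0, "dz": 0, "wx": 0, "wy": 0, "wz": 0},
    {"dx": 0.015, "dy": 0, "dz": 0, "wx": 0, "wy": 0, "wz": 0},
    {"dx": 0.026, "dy": 0, "dz": 0, "wx": 0, "wy": 0, "wz": 0},
    {"dx": 0.03, "dy": -0.03, "dz": 0, "wx": 0, "wy": 0, "wz": 0},
    {"dx": 0.03, "dy": -0.075, "dz": 0, "wx": 0, "wy": 0, "wz": 0},
  ],
)

```text
clock: 9.1
tool_pos: [0.5761, -0.0732, 0.2505]
eef_rot: [-0.301, 0.642, -0.64, 0.298]
contact_force: [0.2, -0.5, 0.9]
opening: 0.458
```

Run:
```python
from h import *
p=tow([-.160,-.045]); print(p); plan([*p,.255],-39.9)
```

```text
[0.57258834 0.03890951]
t 9.1 pos [ 0.5761 -0.0732  0.2505] cor mm [ -85.4 -128.8] yaw_x -129.9 tooly [-0.005  0.001 -1.   ] F [ 0.2 -0.5  0.9] open 0.458 q7 -0.4
shift [-0.0837 -0.0044 -0.0747] turn share [ 7.4000e-03 -2.0005e+00 -1.5000e-03] deg [  0.3 -90.   -0.1]
```

>>> arm_command(
  deltas=[
    {"dx": 0, "dy": 0, "dz": -0.01, "wx": 0, "wy": -0.16, "wz": 0},
    {"dx": -0.005, "dy": 0, "dz": -0.02, "wx": 0, "wy": -0.33, "wz": 0},
    {"dx": -0.01, "dy": 0, "dz": -0.035, "wx": 0, "wy": -0.5, "wz": 0},
    {"dx": -0.02, "dy": 0, "dz": -0.05, "wx": 0, "wy": -0.67, "wz": 0},
    {"dx": -0.03, "dy": 0, "dz": -0.065, "wx": 0, "wy": -0.84, "wz": 0},
  ],
)

```text
clock: 9.6
tool_pos: [0.5467, -0.0074, 0.252]
eef_rot: [0.492, -0.508, 0.508, -0.493]
contact_force: [0.3, -0.1, -0.0]
opening: 0.454
```

Run:
```python
from h import *
p=tow([-.160,-.045]); plan([*p,.255],-39.9)
```

```text
t 9.6 pos [ 0.5467 -0.0074  0.252 ] cor mm [-150.1  -97.2] yaw_x -91.8 tooly [ 0.001  0.001 -1.   ] F [ 0.3 -0.1 -0. ] open 0.454 q7 -0.07
shift [-0.0471 -0.003   0.0245] turn share [-1.6000e-03 -1.1524e+00 -2.0000e-04] deg [ -0.1 -51.9  -0. ]
```

>>> arm_command(
  deltas=[
    {"dx": -0.01, "dy": 0, "dz": 0.005, "wx": 0, "wy": -0.18, "wz": 0},
    {"dx": -0.02, "dy": 0, "dz": 0.01, "wx": 0, "wy": -0.36, "wz": 0},
    {"dx": -0.03, "dy": 0, "dz": 0.015, "wx": 0, "wy": -0.54, "wz": 0},
    {"dx": -0.04, "dy": 0, "dz": 0.02, "wx": 0, "wy": -0.72, "wz": 0},
    {"dx": -0.047, "dy": 0, "dz": 0.0245, "wx": 0, "wy": -0.9, "wz": 0},
  ],
)

```text
clock: 10.1
tool_pos: [0.5734, 0.0391, 0.252]
eef_rot: [-0.637, 0.305, -0.306, 0.638]
contact_force: [0.2, 0.0, -0.4]
opening: 0.458
```

Run:
```python
from h import *
p=tow([-.160,-.045]); plan([*p,.23],-39.9)
```

```text
t 10.1 pos [0.5734 0.0391 0.252 ] cor mm [-159.5  -44.3] yaw_x -51.2 tooly [ 0.001  0.001 -1.   ] F [ 0.2  0.  -0.4] open 0.458 q7 0.31
shift [-0.0003  0.022  -0.0008] turn share [-2.100e-03 -2.505e-01 -1.000e-04] deg [ -0.1 -11.3  -0. ]
```

>>> arm_command(
  deltas=[
    {"dx": 0, "dy": 0, "dz": 0, "wx": 0, "wy": -0.12, "wz": 0},
    {"dx": 0, "dy": 0.005, "dz": 0, "wx": 0, "wy": -0.2, "wz": 0},
    {"dx": 0, "dy": 0.012, "dz": 0, "wx": 0, "wy": -0.25, "wz": 0},
    {"dx": 0, "dy": 0.02, "dz": 0, "wx": 0, "wy": -0.25, "wz": 0},
    {"dx": 0, "dy": 0.022, "dz": -0.001, "wx": 0, "wy": -0.25, "wz": 0},
  ],
)

```text
clock: 10.6
tool_pos: [0.572, 0.0378, 0.2286]
eef_rot: [0.664, -0.244, 0.243, -0.664]
contact_force: [-0.2, 0.9, -0.2]
opening: 0.458
```

Run:
```python
from h import *
p=tow([-.160,-.045]); plan([*p,.176],-39.9)
im=r.snapshot("wrist")[:,:,::-1]; cv2.imwrite("pics/w7.png",cv2.resize(im,None,fx=1.5,fy=1.5))
```

```text
t 10.6 pos [0.572  0.0378 0.2286] cor mm [-159.7  -46.2] yaw_x -40.3 tooly [-0.001  0.    -1.   ] F [-0.2  0.9 -0.2] open 0.458 q7 0.42
shift [-0.0002  0.0526  0.0012] turn share [ 0.001  -0.0099 -0.0014] deg [ 0.  -0.4 -0.1]
```

View pics/w7.png

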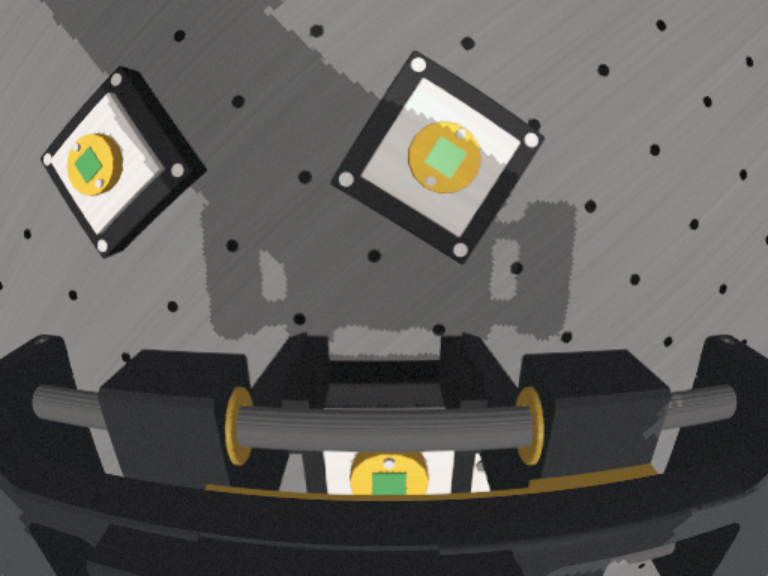

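The wrist camera now looks back at the two smaller stages, at (440,155) and (120,160). The target stage shows between the fingers at the bottom of the picture, square to the hand. The nearest small stage's corner, at (462,262), is clear of the fingers. I'll descend.

>>> arm_command(
  deltas=[
    {"dx": 0, "dy": 0.015, "dz": 0, "wx": 0, "wy": -0.01, "wz": 0},
    {"dx": 0, "dy": 0.03, "dz": 0, "wx": 0, "wy": -0.01, "wz": 0},
    {"dx": 0, "dy": 0.043, "dz": 0, "wx": 0, "wy": -0.01, "wz": 0},
    {"dx": 0, "dy": 0.051, "dz": 0, "wx": 0, "wy": -0.01, "wz": 0},
    {"dx": 0, "dy": 0.0525, "dz": 0, "wx": 0, "wy": -0.01, "wz": 0},
  ],
)

```text
clock: 11.15
tool_pos: [0.5719, 0.038, 0.1756]
eef_rot: [0.665, -0.242, 0.24, -0.664]
contact_force: [0.6, -0.6, -0.1]
opening: 0.457
```

>>> arm_command(
  deltas=[
    {"dx": 0.004, "dy": 0, "dz": 0, "wx": 0, "wy": 0, "wz": 0},
    {"dx": 0.008, "dy": 0, "dz": 0, "wx": 0, "wy": 0, "wz": 0},
    {"dx": 0.012, "dy": 0, "dz": 0, "wx": 0, "wy": 0, "wz": 0},
    {"dx": 0.015, "dy": 0, "dz": 0, "wx": 0, "wy": 0, "wz": 0},
    {"dx": 0.018, "dy": 0, "dz": 0, "wx": 0, "wy": 0, "wz": 0},
  ],
)

```text
clock: 11.65
tool_pos: [0.5866, 0.0261, 0.1775]
eef_rot: [-0.665, 0.241, -0.241, 0.665]
contact_force: [0.7, -0.0, -0.4]
opening: 0.456
```

Run:
```python
from h import *
s,_=info(); print((s["contact_force"][:2]@CR).round(1))
for n in ("top","scene"):
  im=r.snapshot(n)[:,:,::-1]; cv2.imwrite(f"pics/{n}8.png",cv2.resize(im[110:270,190:350] if n=="top" else im[145:285,195:335],None,fx=3,fy=3,interpolation=cv2.INTER_CUBIC))
```

```text
t 11.65 pos [0.5866 0.0261 0.1775] cor mm [-141.   -45.8] yaw_x -39.9 tooly [ 0.001  0.    -1.   ] F [ 0.7 -0.  -0.4] open 0.456 q7 0.43
[0.5 0.4]
```

View pics/top8.png

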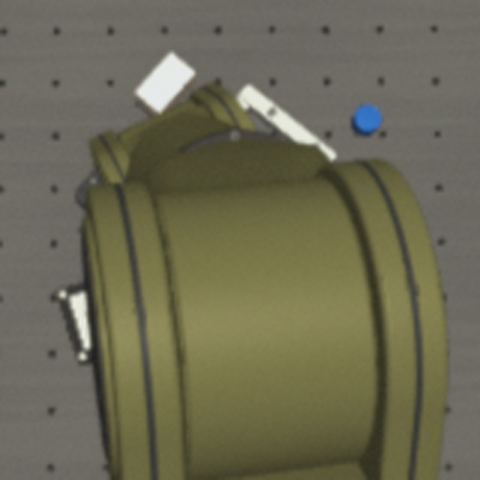

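View pics/scene8.png

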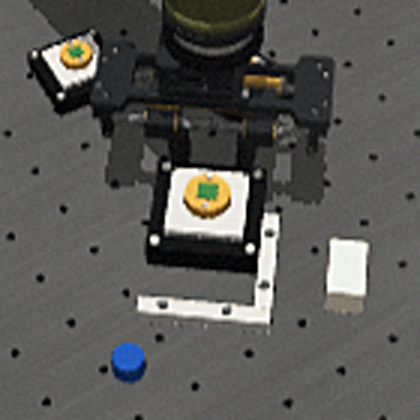

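The scene picture shows the stage flat along the y wall, with the fingers just short of its -x side. I'll push towards the x wall now.

>>> arm_command(
  deltas=[
    {"dx": 0.001, "dy": 0, "dz": 0, "wx": 0, "wy": 0, "wz": 0},
    {"dx": 0.0025, "dy": 0, "dz": 0, "wx": 0, "wy": 0, "wz": 0},
    {"dx": 0.004, "dy": 0, "dz": 0, "wx": 0, "wy": 0, "wz": 0},
    {"dx": 0.006, "dy": 0, "dz": 0, "wx": 0, "wy": 0, "wz": 0},
    {"dx": 0.008, "dy": 0, "dz": 0, "wx": 0, "wy": 0, "wz": 0},
  ],
)

```text
clock: 12.25
tool_pos: [0.5912, 0.0224, 0.1771]
eef_rot: [0.665, -0.242, 0.239, -0.665]
contact_force: [-3.9, 2.2, 2.7]
opening: 0.457
```

>>> arm_command(
  deltas=[
    {"dx": 0.002, "dy": 0, "dz": 0, "wx": 0, "wy": 0, "wz": 0},
    {"dx": 0.004, "dy": 0, "dz": 0, "wx": 0, "wy": 0, "wz": 0},
    {"dx": 0.006, "dy": 0, "dz": 0, "wx": 0, "wy": 0, "wz": 0},
    {"dx": 0.008, "dy": 0, "dz": 0, "wx": 0, "wy": 0, "wz": 0},
    {"dx": 0.01, "dy": 0, "dz": 0, "wx": 0, "wy": 0, "wz": 0},
  ],
)

```text
clock: 12.75
tool_pos: [0.6003, 0.0146, 0.1771]
eef_rot: [-0.665, 0.241, -0.241, 0.665]
contact_force: [-1.3, 1.3, -0.9]
opening: 0.453
```

Run:
```python
from h import *
s,_=info(); print((s["contact_force"][:2]@CR).round(1))
```

```text
t 12.75 pos [0.6003 0.0146 0.1771] cor mm [-123.1  -45.8] yaw_x -39.8 tooly [ 0. -0. -1.] F [-1.3  1.3 -0.9] open 0.453 q7 0.46
[-1.8  0.1]
```

>>> arm_command(
  deltas=[
    {"dx": 0.002, "dy": 0, "dz": 0, "wx": 0, "wy": 0, "wz": 0},
    {"dx": 0.004, "dy": 0, "dz": 0, "wx": 0, "wy": 0, "wz": 0},
    {"dx": 0.006, "dy": 0, "dz": 0, "wx": 0, "wy": 0, "wz": 0},
    {"dx": 0.008, "dy": 0, "dz": 0, "wx": 0, "wy": 0, "wz": 0},
    {"dx": 0.01, "dy": 0, "dz": 0, "wx": 0, "wy": 0, "wz": 0},
  ],
)

```text
clock: 13.25
tool_pos: [0.6079, 0.0083, 0.1771]
eef_rot: [0.665, -0.241, 0.241, -0.665]
contact_force: [-1.4, 1.3, -0.5]
opening: 0.456
```

>>> arm_command(
  deltas=[
    {"dx": 0.002, "dy": 0, "dz": 0, "wx": 0, "wy": 0, "wz": 0},
    {"dx": 0.004, "dy": 0, "dz": 0, "wx": 0, "wy": 0, "wz": 0},
    {"dx": 0.006, "dy": 0, "dz": 0, "wx": 0, "wy": 0, "wz": 0},
    {"dx": 0.008, "dy": 0, "dz": 0, "wx": 0, "wy": 0, "wz": 0},
    {"dx": 0.009, "dy": 0, "dz": 0, "wx": 0, "wy": 0, "wz": 0},
  ],
)

```text
clock: 13.75
tool_pos: [0.6148, 0.0025, 0.1772]
eef_rot: [-0.665, 0.241, -0.241, 0.665]
contact_force: [-2.2, 0.7, -1.1]
opening: 0.457
```

Run:
```python
from h import *
s,_=info(); print((s["contact_force"][:2]@CR).round(1))
for n in ["scene"]:
  im=r.snapshot(n)[:,:,::-1]; cv2.imwrite(f"pics/{n}9.png",cv2.resize(im[180:265,225:315],None,fx=6,fy=6,interpolation=cv2.INTER_CUBIC))
```

```text
t 13.75 pos [0.6148 0.0025 0.1772] cor mm [-104.3  -45.8] yaw_x -39.8 tooly [ 0. -0. -1.] F [-2.2  0.7 -1.1] open 0.457 q7 0.48
[-2.1 -0.8]
```

View pics/scene9.png

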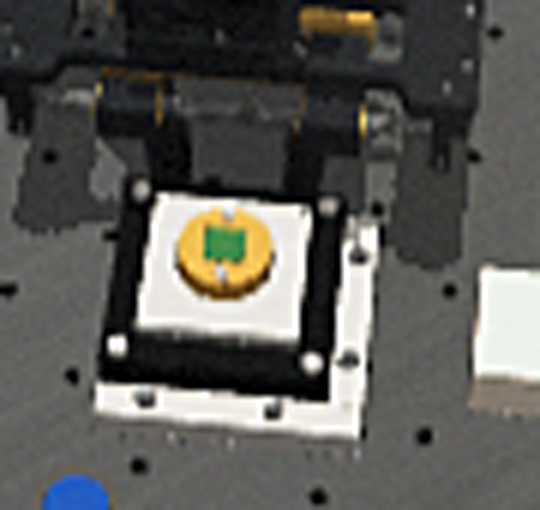

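>>> arm_command(
  deltas=[
    {"dx": 0.001, "dy": 0, "dz": 0, "wx": 0, "wy": 0, "wz": 0},
    {"dx": 0.002, "dy": 0, "dz": 0, "wx": 0, "wy": 0, "wz": 0},
    {"dx": 0.0028, "dy": 0, "dz": 0, "wx": 0, "wy": 0, "wz": 0},
    {"dx": 0.0034, "dy": 0, "dz": 0, "wx": 0, "wy": 0, "wz": 0},
    {"dx": 0.004, "dy": 0, "dz": 0, "wx": 0, "wy": 0, "wz": 0},
  ],
)

```text
clock: 14.3
tool_pos: [0.6175, 0.0003, 0.1772]
eef_rot: [-0.665, 0.241, -0.241, 0.665]
contact_force: [-4.0, 2.8, 2.1]
opening: 0.457
```

>>> arm_command(
  deltas=[
    {"dx": 0.0005, "dy": 0, "dz": 0, "wx": 0, "wy": 0, "wz": 0},
    {"dx": 0.001, "dy": 0, "dz": 0, "wx": 0, "wy": 0, "wz": 0},
    {"dx": 0.0015, "dy": 0, "dz": 0, "wx": 0, "wy": 0, "wz": 0},
    {"dx": 0.002, "dy": 0, "dz": 0, "wx": 0, "wy": 0, "wz": 0},
    {"dx": 0.002, "dy": 0, "dz": 0, "wx": 0, "wy": 0, "wz": 0},
  ],
)

```text
clock: 14.8
tool_pos: [0.618, 0.0001, 0.1772]
eef_rot: [-0.665, 0.242, -0.239, 0.665]
contact_force: [-6.7, 3.9, 5.1]
opening: 0.452
```

Run:
```python
from h import *
s,_=info(); print((s["contact_force"][:2]@CR).round(1))
```

```text
t 14.8 pos [6.180e-01 1.000e-04 1.772e-01] cor mm [-100.3  -45.6] yaw_x -39.8 tooly [-0.003  0.001 -1.   ] F [-6.7  3.9  5.1] open 0.452 q7 0.49
[-7.7 -1.3]
```

>>> arm_command(
  deltas=[
    {"dx": 0.0005, "dy": 0, "dz": 0, "wx": 0, "wy": 0, "wz": 0},
    {"dx": 0.001, "dy": 0, "dz": 0, "wx": 0, "wy": 0, "wz": 0},
    {"dx": 0.0015, "dy": 0, "dz": 0, "wx": 0, "wy": 0, "wz": 0},
    {"dx": 0.002, "dy": 0, "dz": 0, "wx": 0, "wy": 0, "wz": 0},
    {"dx": 0.002, "dy": 0, "dz": 0, "wx": 0, "wy": 0, "wz": 0},
  ],
)

```text
clock: 15.3
tool_pos: [0.6185, -0.0001, 0.1772]
eef_rot: [-0.665, 0.243, -0.238, 0.665]
contact_force: [-9.6, 4.8, 6.7]
opening: 0.458
```

Run:
```python
from h import *
s,_=info(); print((s["contact_force"][:2]@CR).round(1))
```

```text
t 15.3 pos [ 6.185e-01 -1.000e-04  1.772e-01] cor mm [-99.8 -45.5] yaw_x -39.8 tooly [-0.006  0.003 -1.   ] F [-9.6  4.8  6.7] open 0.458 q7 0.49
[-10.5  -2.5]
```

The hand has stalled at 10.5 N, so the x wall is reached. I'll back off, lift and look.

>>> arm_command(
  deltas=[
    {"dx": -0.005, "dy": 0, "dz": 0, "wx": 0, "wy": 0, "wz": 0},
    {"dx": -0.015, "dy": 0, "dz": 0, "wx": 0, "wy": 0, "wz": 0},
    {"dx": -0.026, "dy": 0, "dz": 0, "wx": 0, "wy": 0, "wz": 0},
    {"dx": -0.03, "dy": -0.03, "dz": 0, "wx": 0, "wy": 0, "wz": 0},
    {"dx": -0.03, "dy": -0.075, "dz": 0, "wx": 0, "wy": 0, "wz": 0},
  ],
)

```text
clock: 15.8
tool_pos: [0.5961, 0.0179, 0.2508]
eef_rot: [0.666, -0.242, 0.239, -0.664]
contact_force: [1.6, -1.1, 0.4]
opening: 0.455
```

Run:
```python
from h import *
p=tow([-.045,-.130]); plan([*p,.255],-129.9)
```

```text
t 15.8 pos [0.5961 0.0179 0.2508] cor mm [-128.5  -46.1] yaw_x -39.7 tooly [-0.005 -0.001 -1.   ] F [ 1.6 -1.1  0.4] open 0.455 q7 0.48
shift [ 0.0832 -0.0042 -0.0842] turn share [7.6000e-03 2.0039e+00 1.0000e-04] deg [ 0.3 90.2  0. ]
```

>>> arm_command(
  deltas=[
    {"dx": 0, "dy": 0, "dz": -0.02, "wx": 0, "wy": 0.16, "wz": 0},
    {"dx": 0, "dy": 0, "dz": -0.04, "wx": 0, "wy": 0.33, "wz": 0},
    {"dx": 0.005, "dy": 0, "dz": -0.06, "wx": 0, "wy": 0.5, "wz": 0},
    {"dx": 0.015, "dy": 0, "dz": -0.075, "wx": 0, "wy": 0.67, "wz": 0},
    {"dx": 0.03, "dy": 0, "dz": -0.084, "wx": 0, "wy": 0.84, "wz": 0},
  ],
)

```text
clock: 16.3
tool_pos: [0.5659, -0.0676, 0.2524]
eef_rot: [0.55, -0.445, 0.445, -0.549]
contact_force: [0.1, -0.2, -1.4]
opening: 0.457
```

Run:
```python
from h import *
p=tow([-.045,-.130]); plan([*p,.255],-129.9)
```

```text
t 16.3 pos [ 0.5659 -0.0676  0.2524] cor mm [ -96.8 -131. ] yaw_x -78.0 tooly [-0.001 -0.001 -1.   ] F [ 0.1 -0.2 -1.4] open 0.457 q7 0.15
shift [ 0.0402 -0.0026  0.0327] turn share [6.0000e-04 1.1544e+00 1.3000e-03] deg [ 0.  51.9  0.1]
```

>>> arm_command(
  deltas=[
    {"dx": 0.01, "dy": 0, "dz": 0.008, "wx": 0, "wy": 0.18, "wz": 0},
    {"dx": 0.02, "dy": 0, "dz": 0.016, "wx": 0, "wy": 0.36, "wz": 0},
    {"dx": 0.03, "dy": 0, "dz": 0.024, "wx": 0, "wy": 0.54, "wz": 0},
    {"dx": 0.04, "dy": 0, "dz": 0.032, "wx": 0, "wy": 0.72, "wz": 0},
    {"dx": 0.04, "dy": 0, "dz": 0.0327, "wx": 0, "wy": 0.9, "wz": 0},
  ],
)

```text
clock: 16.8
tool_pos: [0.6086, -0.1002, 0.2526]
eef_rot: [0.361, -0.607, 0.609, -0.362]
contact_force: [0.3, 0.8, -0.6]
opening: 0.456
```

>>> arm_command(
  deltas=[
    {"dx": 0, "dy": 0, "dz": 0, "wx": 0, "wy": 0.12, "wz": 0},
    {"dx": 0, "dy": 0, "dz": 0, "wx": 0, "wy": 0.2, "wz": 0},
    {"dx": 0, "dy": 0, "dz": 0, "wx": 0, "wy": 0.254, "wz": 0},
    {"dx": 0, "dy": 0, "dz": 0, "wx": 0, "wy": 0.254, "wz": 0},
    {"dx": 0, "dy": 0, "dz": 0, "wx": 0, "wy": 0.254, "wz": 0},
  ],
)

```text
clock: 17.3
tool_pos: [0.6075, -0.0988, 0.2523]
eef_rot: [0.302, -0.639, 0.64, -0.302]
contact_force: [0.3, -0.5, -0.2]
opening: 0.45
```

Run:
```python
from h import *
p=tow([-.045,-.125]); plan([*p,.176],-129.9)
im=r.snapshot("wrist")[:,:,::-1]; cv2.imwrite("pics/w10.png",cv2.resize(im,None,fx=1.5,fy=1.5,interpolation=cv2.INTER_CUBIC))
im=r.snapshot("scene")[:,:,::-1]; cv2.imwrite("pics/scene10.png",cv2.resize(im[180:265,225:315],None,fx=6,fy=6,interpolation=cv2.INTER_CUBIC))
```

```text
t 17.3 pos [ 0.6075 -0.0988  0.2523] cor mm [ -44.9 -128.3] yaw_x -129.5 tooly [ 0. -0. -1.] F [ 0.3 -0.5 -0.2] open 0.45 q7 -0.39
shift [-0.0033  0.0763 -0.0001] turn share [-0.0005  0.009  -0.    ] deg [-0.   0.4 -0. ]
```

View pics/w10.png

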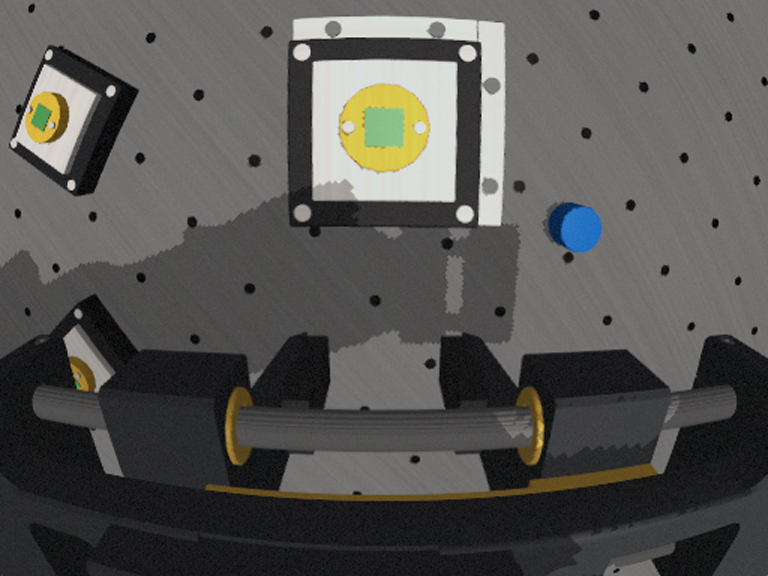

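View pics/scene10.png

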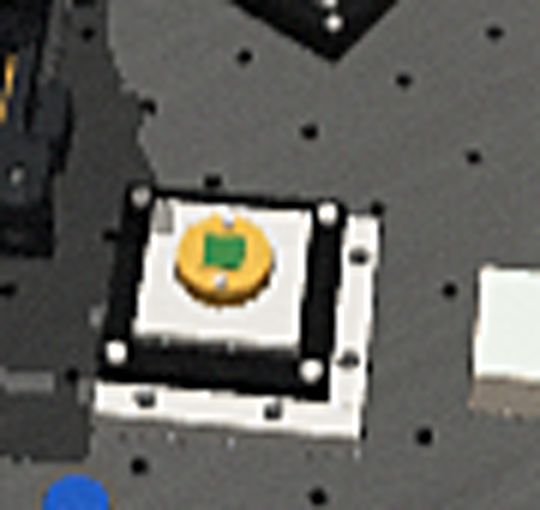

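The wrist picture shows the stage seated against both walls: its top edge at y≈40 along one, its right edge at x≈480 along the other. I have time, so I'll give one gentle press on the -y side to make sure both sides are flat.

>>> arm_command(
  deltas=[
    {"dx": 0, "dy": 0.02, "dz": 0, "wx": 0, "wy": 0.009, "wz": 0},
    {"dx": 0, "dy": 0.045, "dz": 0, "wx": 0, "wy": 0.009, "wz": 0},
    {"dx": 0, "dy": 0.065, "dz": 0, "wx": 0, "wy": 0.009, "wz": 0},
    {"dx": 0, "dy": 0.075, "dz": 0, "wx": 0, "wy": 0.009, "wz": 0},
    {"dx": 0, "dy": 0.076, "dz": 0, "wx": 0, "wy": 0.009, "wz": 0},
  ],
)

```text
clock: 17.9
tool_pos: [0.607, -0.0989, 0.175]
eef_rot: [-0.3, 0.641, -0.64, 0.298]
contact_force: [-0.5, -1.0, 0.2]
opening: 0.456
```

>>> arm_command(
  deltas=[
    {"dx": -0.005, "dy": 0, "dz": 0, "wx": 0, "wy": 0, "wz": 0},
    {"dx": -0.011, "dy": 0, "dz": 0, "wx": 0, "wy": 0, "wz": 0},
    {"dx": -0.017, "dy": 0, "dz": 0, "wx": 0, "wy": 0, "wz": 0},
    {"dx": -0.022, "dy": 0, "dz": 0, "wx": 0, "wy": 0, "wz": 0},
    {"dx": -0.025, "dy": 0, "dz": 0, "wx": 0, "wy": 0, "wz": 0},
  ],
)

```text
clock: 18.4
tool_pos: [0.6242, -0.0788, 0.1766]
eef_rot: [0.299, -0.641, 0.641, -0.3]
contact_force: [-1.0, -0.3, -0.1]
opening: 0.453
```

Run:
```python
from h import *
s,_=info(); print((s["contact_force"][:2]@CR).round(1))
```

```text
t 18.4 pos [ 0.6242 -0.0788  0.1766] cor mm [ -44.9 -102.2] yaw_x -129.9 tooly [ 0.001  0.    -1.   ] F [-1.  -0.3 -0.1] open 0.453 q7 -0.41
[-0.6 -0.9]
```

>>> arm_command(
  deltas=[
    {"dx": -0.0008, "dy": 0, "dz": 0, "wx": 0, "wy": 0, "wz": 0},
    {"dx": -0.0016, "dy": 0, "dz": 0, "wx": 0, "wy": 0, "wz": 0},
    {"dx": -0.0024, "dy": 0, "dz": 0, "wx": 0, "wy": 0, "wz": 0},
    {"dx": -0.0032, "dy": 0, "dz": 0, "wx": 0, "wy": 0, "wz": 0},
    {"dx": -0.004, "dy": 0, "dz": 0, "wx": 0, "wy": 0, "wz": 0},
  ],
)

```text
clock: 18.9
tool_pos: [0.6258, -0.0772, 0.1762]
eef_rot: [0.299, -0.641, 0.641, -0.299]
contact_force: [-1.6, -1.4, 1.1]
opening: 0.457
```

>>> arm_command(
  deltas=[
    {"dx": -0.0005, "dy": 0, "dz": 0, "wx": 0, "wy": 0, "wz": 0},
    {"dx": -0.001, "dy": 0, "dz": 0, "wx": 0, "wy": 0, "wz": 0},
    {"dx": -0.0015, "dy": 0, "dz": 0, "wx": 0, "wy": 0, "wz": 0},
    {"dx": -0.002, "dy": 0, "dz": 0, "wx": 0, "wy": 0, "wz": 0},
    {"dx": -0.002, "dy": 0, "dz": 0, "wx": 0, "wy": 0, "wz": 0},
  ],
)

```text
clock: 19.4
tool_pos: [0.6262, -0.0769, 0.1762]
eef_rot: [0.3, -0.641, 0.641, -0.297]
contact_force: [-4.6, -4.7, 2.5]
opening: 0.454
```

Run:
```python
from h import *
s,_=info(); print((s["contact_force"][:2]@CR).round(1))
```

```text
t 19.4 pos [ 0.6262 -0.0769  0.1762] cor mm [-44.6 -99.4] yaw_x -130.0 tooly [-0.003 -0.002 -1.   ] F [-4.6 -4.7  2.5] open 0.454 q7 -0.42
[-0.5 -6.6]
```

The hand stalled at y = -99.4, the same place as before, so the stage is seated. I'll withdraw well clear for the last check.

>>> arm_command(
  deltas=[
    {"dx": 0.004, "dy": 0, "dz": 0, "wx": 0, "wy": 0, "wz": 0},
    {"dx": 0.014, "dy": 0, "dz": 0, "wx": 0, "wy": 0, "wz": 0},
    {"dx": 0.026, "dy": 0, "dz": 0, "wx": 0, "wy": 0, "wz": 0},
    {"dx": 0.03, "dy": -0.03, "dz": 0, "wx": 0, "wy": 0, "wz": 0},
    {"dx": 0.03, "dy": -0.075, "dz": 0, "wx": 0, "wy": 0, "wz": 0},
  ],
)

```text
clock: 19.9
tool_pos: [0.606, -0.0996, 0.2496]
eef_rot: [-0.3, 0.642, -0.64, 0.296]
contact_force: [1.2, 0.6, 0.0]
opening: 0.453
```

>>> arm_command(
  deltas=[
    {"dx": 0.02, "dy": -0.03, "dz": 0, "wx": 0, "wy": 0, "wz": 0},
    {"dx": 0.05, "dy": -0.06, "dz": 0, "wx": 0, "wy": 0, "wz": 0},
    {"dx": 0.09, "dy": -0.09, "dz": 0, "wx": 0, "wy": 0, "wz": 0},
    {"dx": 0.13, "dy": -0.1, "dz": 0, "wx": 0, "wy": 0, "wz": 0},
    {"dx": 0.17, "dy": -0.1, "dz": 0, "wx": 0, "wy": 0, "wz": 0},
  ],
)

```text
clock: 20.4
tool_pos: [0.4979, -0.2302, 0.3533]
eef_rot: [0.298, -0.64, 0.642, -0.3]
contact_force: [0.4, -1.0, 0.4]
opening: 0.451
```

>>> arm_command(
  deltas=[
    {"dx": 0.03, "dy": 0, "dz": 0, "wx": 0, "wy": 0, "wz": 0},
    {"dx": 0.05, "dy": 0, "dz": 0, "wx": 0, "wy": 0, "wz": 0},
    {"dx": 0.06, "dy": 0, "dz": 0, "wx": 0, "wy": 0, "wz": 0},
    {"dx": 0.06, "dy": 0, "dz": 0, "wx": 0, "wy": 0, "wz": 0},
    {"dx": 0.06, "dy": 0, "dz": 0, "wx": 0, "wy": 0, "wz": 0},
  ],
)

```text
clock: 20.9
tool_pos: [0.461, -0.2737, 0.3511]
eef_rot: [-0.299, 0.641, -0.64, 0.3]
contact_force: [-0.4, -0.0, -0.3]
opening: 0.453
```

Run:
```python
from h import *
info()
for n in ("top","scene"):
  im=r.snapshot(n)[:,:,::-1]; cv2.imwrite(f"pics/{n}raw11.png",im)
  cv2.imwrite(f"pics/{n}11.png",cv2.resize(im,None,fx=1.5,fy=1.5,interpolation=cv2.INTER_CUBIC))
```

```text
t 20.9 pos [ 0.461  -0.2737  0.3511] cor mm [ -45.1 -356.4] yaw_x -129.9 tooly [ 0.001  0.001 -1.   ] F [-0.4 -0.  -0.3] open 0.453 q7 -0.09
```

View pics/top11.png

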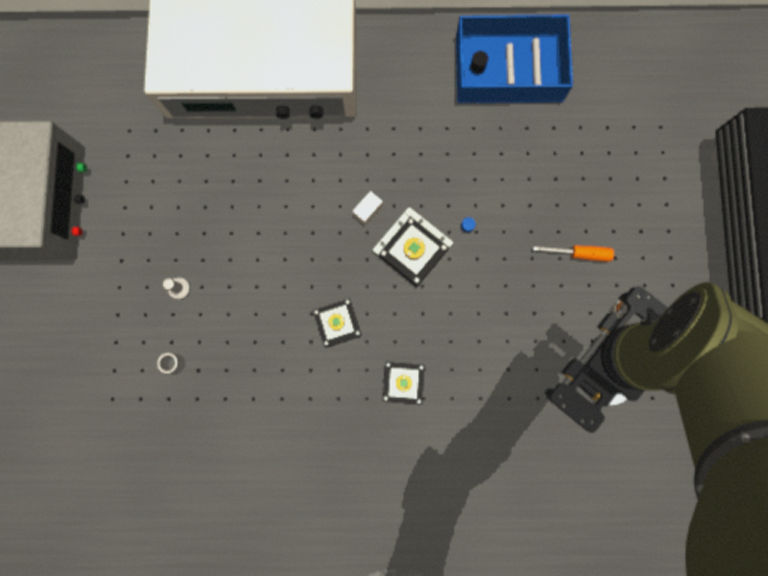

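View pics/scene11.png

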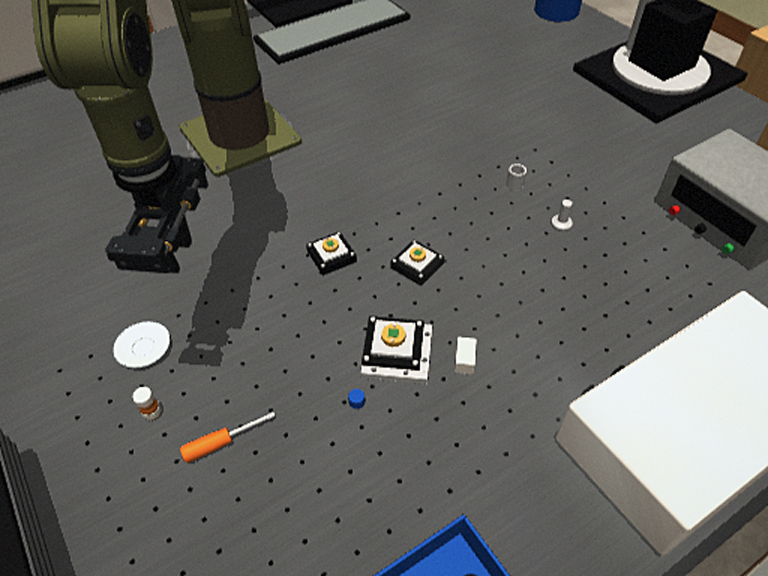

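The stage sits in the stop, at (414,248) in the top picture, and everything else is where it was. I'll measure the stage's final pose and check the other objects for movement.

Run:
```python
from h import *
for n,seed in (("top",(276.5+11,165.5)),("scene",(247,221))):
    im=cv2.imread(f"pics/{n}raw11.png")
    if n=="scene": seed=(380/1.5,350/1.5)
    p=polyfit(n,im,seed,.034,4); W=back(n,p,.034)
    print(n,"ctr cor mm",(tocor(W.mean(0))*1e3).round(1),"len",np.linalg.norm(W-np.roll(W,-1,0),axis=1).round(4),"ang rel",((np.degrees(np.arctan2(*(np.roll(W,-1,0)-W)[:,1::-1].T))+39.9+45)%90-45).round(1))
    a=cv2.imread(f"pics/{n}raw.png"); d=cv2.absdiff(a,im).max(2)
    if n=="scene":
        for nm,(x,y) in dict(lens=(357,398),slides=(466,355),small1=(331,252),small2=(417,260),dish=(142,344),vial=(147,402),driver=(227,435),post=(562,215),tube=(517,176)).items():
            x,y=int(x/1.5),int(y/1.5); print(nm,d[y-14:y+14,x-14:x+14].max())
im=cv2.imread("pics/topraw11.png"); cv2.imwrite("pics/end.png",cv2.resize(im[130:200,235:320],None,fx=8,fy=8,interpolation=cv2.INTER_CUBIC))
```

```text
top ctr cor mm [-45.  -44.9] len [0.0637 0.0646 0.0638 0.0634] ang rel [-0.1 -0.1  1.  -0. ]
scene ctr cor mm [-44.3 -44.4] len [0.0644 0.063  0.0641 0.0624] ang rel [-0.7 -0.1 -0.1 -0.4]
lens 13
slides 10
small1 16
small2 21
dish 11
vial 16
driver 13
post 11
tube 12
```

View pics/end.png

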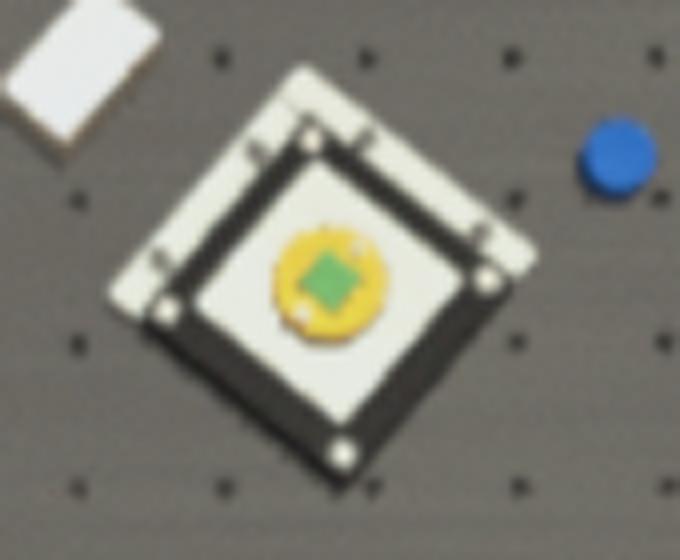

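The crop shows the black base flush along both walls. The measured centre is (-45.0, -44.9) mm, square to the stop, and nothing else has moved. I'm handing the job in.

```bash
python3 -c "
from plant import r
print(r.finish_job())"
```

```text
the job is handed in; nothing more can be done
None
```

The largest black stage is seated in the corner stop with two sides against both walls, and the job is handed in at about 21 s of the 48 s. I pushed it at about 20 mm/s or slower with two half-open fingers low on its black base. First I pushed it to one wall while turning it square, then along that wall to the other, and finished with a light confirming press.

**Last checks:**
- **Position:** the top camera puts the stage centre at (-45.0, -44.9) mm in the stop's frame; home is (-45, -45). The scene camera reads (-44.3, -44.4) mm, which is within its calibration error.
- **Angle:** most plate edges read within 0.4° of square. One edge in each picture disagreed, 1.0° in the top view and -0.7° in the scene view. I took that as pixel noise because the opposite edges read about 0°.
- **Contact:** the hand stalled at each wall, with the push force rising to about 7–11 N.
- **Everything else:** the before and after pictures show no movement of the other objects. The brass holder was not touched, and the hand is withdrawn and touching nothing.

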